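# Air the herb glasshouse on the middle hole of its stay

## Robot

A 7-joint arm with a two-finger parallel gripper is mounted at the origin on a cart in front of the work surface, level with it; the furniture and walls round the work are solid. World frame = base frame: x ahead of the robot, y to its left, z up, the work surface at z = 0. Lengths are in m, angles in rad, forces in N, time in s.
With the tool pointing down it reaches from about 0.425 to 0.975 m from the base axis. Payload 16.7 kg.
Tool frame: the origin (TCP) lies at the very end of the fingers, on their centre line; the grasp point (between the pads) lies 19 mm behind it (bot.hold_point_z is the distance from the TCP to the grasp point, in m); z points along the fingers, y is the line along which they close (so a half turn about z gives the same grasp; the last joint's range is limited). The gripper opens to 85 mm and grips with 20 to 120 N. Pads are 22 mm wide; open, the fingers measure 114 mm over their backs; the gripper's body (76 mm by 85 mm) begins 54 mm behind the grasp point. The pads swing forward as they close: fully open they stand 13 mm farther back than shut.
Start: joints at [1.171, 0.426, 0.074, 1.606, -0.034, 1.111, -0.067], TCP at [0.167, -0.654, 0.231] pointing down, gripper open.
Joint ranges: [-2.85, 2.85], [-0.5, 2.14], [-1.23, 1.37], [0.21, 2.46], [-1.02, 4.16], [0.16, 2.05], [-2.73, 2.73]. Speed limits (rad/s): [1.89, 1.89, 2.39, 2.39, 3.01, 3.01, 3.01].

## Interface

Orientations are given as a rotation vector (axis times angle).
In Python, from bench import bot gives the robot as it stands.
- The arm moves only by the shell command python3 -m creep 'ROWS' [FORCE]. ROWS is JSON, a list of rows, each a list of 3 entries, a list of its own where there are three numbers: the opening, from 0 (shut) to 1 (fully open), then the shift along the world's x, y, z in cm, then the turn, a rotation vector about the world's x, y, z in rad. A call has 1 to 20 rows; each row shifts and turns the commanded pose from where the row before left it; what a row does not reach is not made up. A row lasts 1/12 s, in which the tool goes at most 41.7 mm and 7.16 degrees, less where a joint would pass 70% of its speed; a pose out of reach is approached as far as the arm can. A call with a gripper value outside its range is refused whole. The fingers move at their own pace and stop on an object; FORCE is the grip in N (left out, the last holds). Time passes only in rows, so rows that do not move let the fingers close. It gives the time, the measured TCP pose, the force, the opening and the grip force at its end, in the units of the state.
- bot.read_state(): the state, without advancing time (a new reading comes with each control period).
- bot.get_image(name): name is "side" or "top"; returns the picture (384x512x3 uint8, blue, green, red); there is no depth.
- bot.get_calibration(name): a dict with "fovy" (degrees; the focal length in pixels is half the picture's height over the tangent of half this angle, whatever the lens; pixels are square), "cx", "cy" (the principal point, pixels), "k1" (the pictures are not rectified: a ray, as slopes to the right and down, at radius r is drawn at 1 + k1 r^2 times it, then the intrinsics apply), "xyz" and "orientation" of the camera in the world. Camera axes: x right, y down, z forward; pixel columns grow to the right and rows downward; lengths in m; the calibration is good to about 2 mm. A picture is of the moment at which its call begins. get_calibration takes no time and is no camera call.
- bot.job_done(): hands the job in; it is judged then, once.
The state is a dict: "time": time; "qpos": joint angles; "joint_vel": joint speeds; "joint_efforts": joint torques, N m; "tool_pos": TCP position; "orientation": TCP orientation; "ft_force": force on the tool from outside, world axes, zero at the start; "torque": the same for the moment, N m; "gripper_width": finger opening in m; "finger_force": force on a finger pad.
Only numpy, scipy, OpenCV 4.12 (cv2) and the standard library are available. Lean on these libraries where they do the work, as an engineer would, in place of code of your own. Each camera call takes 0.05 s, during which the arm holds its last target. There are 200 camera calls.

## Task

Air the little herb glasshouse: take its stay arm by the black ball knob, push the front sash open with it and drop the stay's middle hole over the brass pin, keeping hold of the knob until the stay lies fully home on the pin's shoulder and can hold the sash by itself. Feel for the hole gently instead of forcing the stay down on the pin or against it, never let the open sash run loose or fall wide open, and leave the other things on the worktop alone.

Things in the scene. Friction and masses are not known exactly. Their poses are not given: they have to be found in the camera images.
- glasshouse: Dark green tabletop glasshouse with herb pots, 180 (x) x 280 (y) x 170 mm high in front, roof falling to 132 at the back; fixed. Origin: centre of its underside on the worktop; x points from its front (the sash side, towards the robot) to its back, y along its front, z up.
- sash (a joint): Opening angle in rad, 0 shut to 0.80, of the glazed front sash (0.5 kg), hinged at its foot: axis along the house's y through house x -98, z 35 mm; its top tips outward (house -x). Friction holds it up to 0.15; beyond 0.3 it falls open unless held. Middle hole over pin: about 0.40 (0.31 to 0.48 with the pin's place); first and third hole about 0.23 and 0.58, each give or take 0.08.
- stay: Steel stay arm: bar 22 mm wide, 5 thick, 0.1 kg. Origin: its pivot on top of the sash, 160 mm above the sash hinge, at the bar's mid-thickness. Own x runs along the bar to the house's back, y across, z up; it swings up and down only, no sideways play. Three round holes, 9 mm diameter, at 62, 88, 114 mm from the pivot; ball knob at 134 mm. At the start it lies on top of the pin.
- knob (a point): Centre of the black ball knob, 20 mm diameter, on the stay's free end: 134 mm along the stay from its pivot and 24 mm above the bar's mid-thickness. Room for fingers on all sides; pinched along the house's y the stay can still pitch in the fingers. 14 mm between ball and bar's mid-thickness below it.
- middle_hole (a point): Centre of the middle hole on the stay's underside: 88 mm along the stay from its pivot, 2.5 mm below the bar's mid-thickness.
- pin_plate: Steel plate 40 x 26 x 3 mm on the glasshouse's front rail; origin: on its underside, house x -72, y 0, z 170 mm; axes as the house. A round brass pin, 7 mm diameter, is clamped in its slot at up to 11 mm before or behind the origin along x (y exact); this offset is not measured. The plate bears 25 N from the stay. Over the origin: shoulder (stay rests on it) 7 mm, pin's flat top 21.5 mm.
- mug_a: Bystander: white mug with green dots, 78 x 114 x 93 mm, loose; origin at its underside.
- scissors: Bystander: scissors with red handles, 87 x 199 x 9 mm, lying, loose; origin at its underside.
- plant_feed: Bystander: brown dropper bottle, 33 mm diameter, 102 mm high, loose; origin at its underside.
- garlic: Bystander: garlic bulb, 56 mm, loose; origin at its underside.
- lemon_a: Bystander: lemon, 71 x 53 x 51 mm, loose; origin at its underside.
- notebook: Bystander: ring-bound notebook, 140 x 94 x 13 mm, lying, loose; origin at its underside.

How it is judged:
By the outcome, as a careful person would: the job done as asked, in the order asked, and still so for the second after the job is handed in, with the robot touching nothing.
It also fails if it takes over 67 s, if anything falls off the work surface, if the arm or the gripper's body presses on something with over 40 N, if the wrist force passes 120 N, or if a joint passes its speed limit or range.

## Working session

There is one attempt and no reset: what is moved stays moved. The work goes in short steps, Python scripts to look and compute and a shell command to move; the robot and the scene stay as the last step left them, time stands still between calls to the robot, and variables do not carry over. Pictures are saved under pics/ and viewed, at most 10 in all, crops included, and the job is handed in when it is done.

```bash
mkdir -p pics; ls; python3 - <<'E'
from bench import bot
import cv2
for n in("side","top"):
    cv2.imwrite(f"pics/{n}0.png",bot.get_image(n)); print(n,bot.get_calibration(n))
print(bot.read_state(), bot.hold_point_z)
E
```

```text
pics
side {'fovy': 42.16093912394048, 'cx': 256.9277793777668, 'cy': 191.44229413002142, 'k1': -0.21679962900226774, 'xyz': array([-0.13849013,  1.04036173,  0.92191004]), 'orientation': array([-0.69088847,  2.44810888, -1.36414586])}
top {'fovy': 56.625610438437064, 'cx': 262.23327661788267, 'cy': 196.82897391538341, 'k1': -0.0030346024486740935, 'xyz': array([ 0.32057429, -0.02417224,  1.18735016]), 'orientation': array([-2.17434731,  2.12294568, -0.20021824])}
{'time': 0.1, 'qpos': array([ 1.17047601,  0.42664864,  0.07381032,  1.60650467, -0.03413653,
        1.11077744, -0.06706254]), 'joint_vel': array([-0.00060556, -0.00389667,  0.00083324, -0.00154648,  0.00163497,
        0.0016594 , -0.00152974]), 'joint_efforts': array([ 7.17183837e-03, -9.51522446e+01,  3.77042904e+00, -4.64405644e+01,
        1.95265305e-02,  6.40872808e-03, -3.82585057e-07]), 'tool_pos': array([ 0.16746393, -0.65354475,  0.23071013]), 'orientation': array([-3.11585279e+00, -3.92868040e-01,  2.49146262e-04]), 'ft_force': array([0.37798878, 0.4199027 , 0.31469639]), 'torque': array([-0.03530071, -0.01643381,  0.00451017]), 'finger_force': 0.0, 'gripper_width': 0.0854358780340581} 0.0187
```

View pics/side0.png

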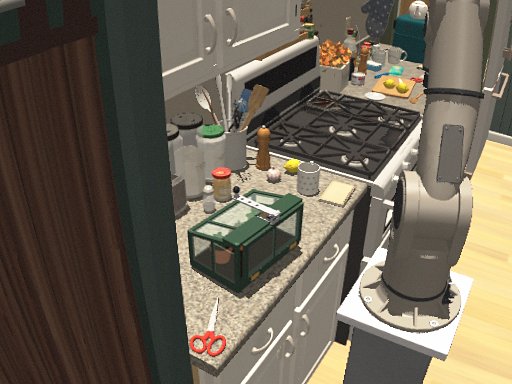

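View pics/top0.png

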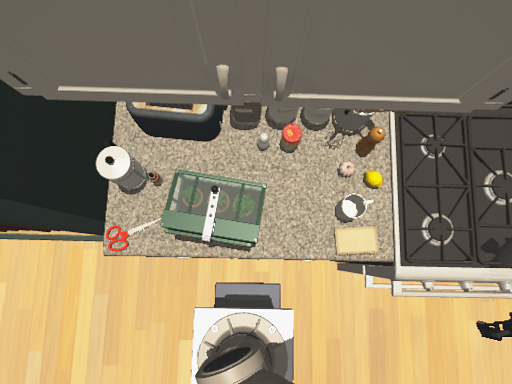

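Side view: house around (245,240), stay running from about (280,215) to the knob at about (236,190). Top view: house spans (163–265,172–245), stay from (208,238) to the knob at (215,188). Next I take closer crops and cast rays.

```bash
cat > h.py <<'E'
import numpy as np, cv2
from scipy.spatial.transform import Rotation as R
from bench import bot
def cam(n):
    c=bot.get_calibration(n); return c, 192/np.tan(np.radians(c['fovy'])/2), R.from_rotvec(c['orientation'])
def ray(n,u,v):
    c,f,r=cam(n); K=np.array([[f,0,c['cx']],[0,f,c['cy']],[0,0,1.]])
    p=cv2.undistortPoints(np.array([[[u,v]]],float),K,np.array([c['k1'],0,0,0,0.]))[0,0]
    return c['xyz'], r.apply([p[0],p[1],1.])
def onz(n,u,v,z):
    o,d=ray(n,u,v); return o+d*(z-o[2])/d[2]
def tri(a,b):  # (u,v) side, (u,v) top
    o,d=ray('side',*a); p,e=ray('top',*b)
    s=np.linalg.lstsq(np.c_[d,-e],p-o,rcond=None)[0]
    A,B=o+s[0]*d,p+s[1]*e; return (A+B)/2, np.linalg.norm(A-B)
def proj(n,P):
    c,f,r=cam(n); q=r.inv().apply(np.array(P)-c['xyz']); x=q[0]/q[2];y=q[1]/q[2]; k=1+c['k1']*(x*x+y*y)
    return np.array([c['cx']+f*k*x, c['cy']+f*k*y])
E
python3 - <<'E'
import cv2,numpy as np
a=cv2.imread('pics/side0.png')[175:295,180:310]; b=cv2.imread('pics/top0.png')[165:255,155:275]
a=cv2.resize(a,(390*2-100,int(120*680/130)),interpolation=cv2.INTER_CUBIC)
cv2.imwrite('pics/side0c.png',a[:600,:800]); cv2.imwrite('pics/top0c.png',cv2.resize(b,None,fx=6.5,fy=6.5,interpolation=cv2.INTER_CUBIC)[:600,:800])
E
```

```text
(no output)
```

View pics/side0c.png

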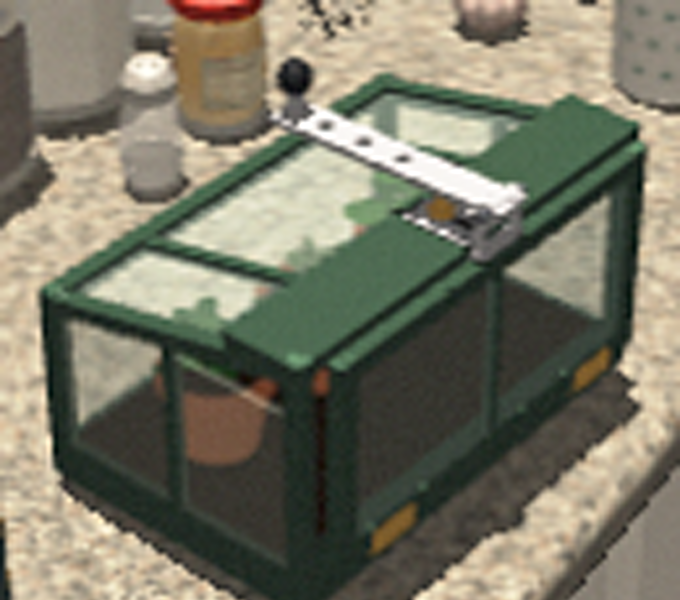

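View pics/top0c.png

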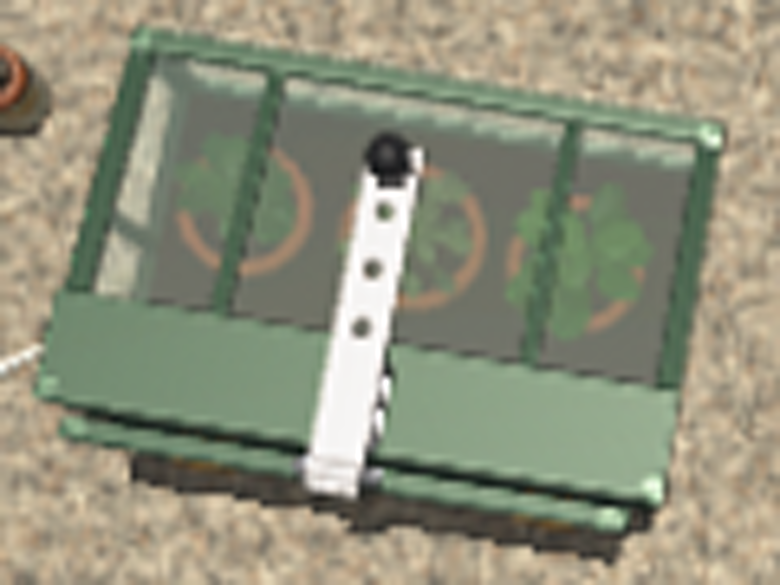

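The crops show the knob at side (236.2,189.3) and top (214.7,188.8). The three holes are visible in both. The brass of the pin shows under the stay at about side (264,215).

```bash
python3 - <<'E'
from h import *
s=680/130; S=lambda x,y:(180+(x+.5)/s-.5,175+(y+.5)/s-.5); T=lambda x,y:(155+(x+.5)/6.5-.5,165+(y+.5)/6.5-.5)
np.set_printoptions(precision=4,suppress=True)
for nm,a,b in [("knob",(294,75),(388,155)),("h3",(325,125),(385,211)),("h2",(363,142),(372,268)),("h1",(402,158),(361,328))]:
    print(nm,*tri(S(*a),T(*b)))
bl,br=onz('top',*T(140,38),.132),onz('top',*T(714,131),.132); fl,fr=onz('top',*T(44,388),.170),onz('top',*T(656,494),.170)
for p,q in((bl,br),(fl,fr)):
    d=p-q; print(p,q,np.linalg.norm(d), np.arctan2(-d[0],d[1]))
print("stay yaw",[ (lambda d:np.arctan2(d[1],d[0]))(onz('top',*T(385,211),.197)-onz('top',*T(361,328),.197))])
print("pin brass on z=.184", onz('side',*S(440,208),.184))
# hole h2 planes
print("h",[onz('top',*T(*p),.197) for p in((385,211),(372,268),(361,328))])
E
```

```text
knob [0.4993 0.0866 0.2163] 0.001345026273013826
h3 [0.4787 0.0893 0.1941] 0.0013387625546851778
h2 [0.4532 0.0936 0.1949] 0.0006453840773799472
h1 [0.4273 0.0971 0.196 ] 0.0013283346116955545
[0.5662 0.213  0.132 ] [ 0.5295 -0.0545  0.132 ] 0.26999001901266 -0.13663383998957515
[0.3998 0.2367 0.17  ] [ 0.36   -0.0314  0.17  ] 0.2710391850556067 -0.1474406706558325
stay yaw [np.float64(-0.15638572392579844)]
pin brass on z=.184 [0.3977 0.1104 0.184 ]
h [array([0.4776, 0.0887, 0.197 ]), array([0.4526, 0.0932, 0.197 ]), array([0.4266, 0.0967, 0.197 ])]
```

Knob at (0.499,0.087,0.216), house yaw about −0.14 rad, residuals about 1 mm. I'm moving over to it now.

```bash
python3 -m creep '[[1,[2.5,2.5,0.8],[0,0,-0.05]],[1,[2.5,2.5,0.8],[0,0,-0.05]],[1,[2.5,2.5,0.8],[0,0,-0.05]],[1,[2.5,2.5,0.8],[0,0,-0.05]],[1,[2.5,2.5,0.8],[0,0,-0.05]],[1,[2.5,2.5,0.8],[0,0,-0.05]],[1,[2.5,2.5,0.8],[0,0,-0.05]],[1,[2.5,2.5,0.8],[0,0,-0.04]],[1,[2.5,2.5,0.8],[0,0,0]],[1,[2.5,2.5,0.8],[0,0,0]],[1,[2.5,2.5,0.8],[0,0,0]],[1,[2.5,2.5,0.8],[0,0,0]],[0.8,[0,0,0],[0,0,0]]]' 40
```

```text
time: 1.18
tool_pos: [0.4729, -0.3479, 0.3285]
orientation: [-3.133, 0.205, -0.004]
ft_force: [0.2, 0.9, -1.1]
gripper_width: 0.0755
finger_force: 0.0
```

```bash
python3 -m creep '[[0.6,[0.2,3.6,0],[0,0,-0.01]],[0.6,[0.2,3.6,0],[0,0,0]],[0.6,[0.2,3.6,0],[0,0,0]],[0.6,[0.2,3.6,0],[0,0,0]],[0.6,[0.2,3.6,0],[0,0,0]],[0.6,[0.2,3.6,0],[0,0,0]],[0.6,[0.2,3.6,0],[0,0,0]],[0.6,[0.2,3.6,0],[0,0,0]],[0.6,[0.2,3.6,0],[0,0,0]],[0.6,[0.2,3.6,0],[0,0,0]],[0.6,[0.2,3.6,0],[0,0,0]],[0.6,[0.4,3.8,0],[0,0,0]],[0.6,[0,0,-2],[0,0,0]],[0.6,[0,0,-2],[0,0,0]],[0.6,[0,0,-2],[0,0,0]],[0.6,[0,0,-1],[0,0,0]],[0.6,[0,0,0],[0,0,0]],[0.6,[0,0,0],[0,0,0]]]'; python3 - <<'E'
from h import *
print(bot.read_state()['ft_force'])
a=bot.get_image('side');b=bot.get_image('top')
cv2.imwrite('pics/s1.png',a);cv2.imwrite('pics/t1.png',b)
v=np.hstack([cv2.resize(a[160:240,200:300],(400,320)),cv2.resize(b[165:245,165:265],(400,320))]);cv2.imwrite('pics/v1.png',v)
E
```

```text
time: 2.68
tool_pos: [0.4935, 0.08, 0.2575]
orientation: [-3.133, 0.235, 0.001]
ft_force: [0.4, -0.9, 0.9]
gripper_width: 0.0515
finger_force: 0.0
[ 0.43637029 -0.86275687  0.90483039]
```

View pics/v1.png

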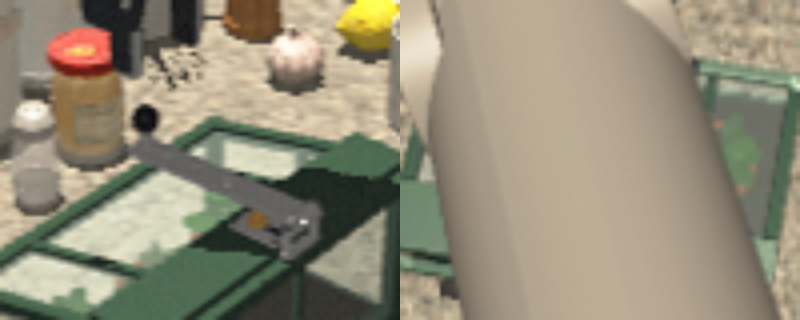

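The side view shows the fingers above the knob at about (236,190). The top view is blocked by the arm. Lowering around the knob and closing gently.

```bash
python3 -m creep '[[0.6,[0.6,0.65,0],[0,0,0]],[0.6,[0,0,0],[0,0,0]],[0.6,[0,0,-1.5],[0,0,0]],[0.6,[0,0,-1.5],[0,0,0]],[0.6,[0,0,-1.5],[0,0,0]],[0.6,[0,0,-1.1],[0,0,0]],[0.6,[0,0,0],[0,0,0]],[0.6,[0,0,0],[0,0,0]]]'
python3 -m creep '[[0.4,[0,0,0],[0,0,0]],[0.3,[0,0,0],[0,0,0]],[0.3,[0,0,0],[0,0,0]],[0.2,[0,0,0],[0,0,0]],[0.2,[0,0,0],[0,0,0]],[0.1,[0,0,0],[0,0,0]],[0.1,[0,0,0],[0,0,0]],[0.1,[0,0,0],[0,0,0]]]' 25; python3 - <<'E'
from h import *
a=bot.get_image('side');cv2.imwrite('pics/v2.png',cv2.resize(a[140:240,190:320],None,fx=6,fy=6,interpolation=cv2.INTER_CUBIC))
E
```

```text
time: 3.45
tool_pos: [0.4996, 0.0868, 0.2014]
orientation: [-3.133, 0.234, 0.001]
ft_force: [0.1, -0.3, 0.1]
gripper_width: 0.0512
finger_force: 0.0
time: 4.12
tool_pos: [0.4998, 0.0867, 0.2015]
orientation: [-3.133, 0.234, -0.001]
ft_force: [2.6, 0.1, 1.2]
gripper_width: 0.0184
finger_force: 24.4
```

View pics/v2.png

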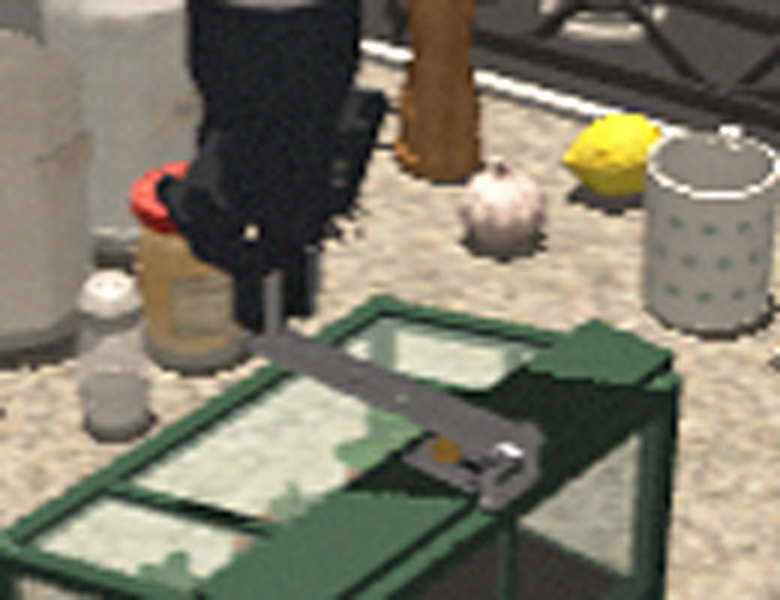

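The side view shows the fingers round the knob. The width of 18.4 mm means they grip a little above its centre. I'll regrip 3 mm lower and firmer, then lift the stay clear of the pin.

```bash
python3 -m creep '[[0.35,[0,0,0],[0,0,0]],[0.35,[0,0,0],[0,0,0]],[0.35,[0,0,-0.3],[0,0,0]],[0.3,[0,0,0],[0,0,0]],[0.2,[0,0,0],[0,0,0]],[0.1,[0,0,0],[0,0,0]],[0.1,[0,0,0],[0,0,0]],[0.1,[0,0,0],[0,0,0]]]' 45
python3 -m creep '[[0.1,[-0.07,0.01,0.4],[0,0,0]],[0.1,[-0.1,0.02,0.4],[0,0,0]],[0.1,[-0.1,0.02,0.4],[0,0,0]],[0.1,[-0.1,0.02,0.4],[0,0,0]],[0.1,[-0.1,0.02,0.4],[0,0,0]],[0.1,[-0.1,0.01,0.4],[0,0,0]],[0.1,[-0.12,0.01,0.4],[0,0,0]],[0.1,[0,0,0],[0,0,0]],[0.1,[0,0,0],[0,0,0]]]'; python3 - <<'E'
from h import *
a=bot.get_image('side');cv2.imwrite('pics/s3.png',a);cv2.imwrite('pics/v3.png',cv2.resize(a[165:235,220:320],None,fx=8,fy=8,interpolation=cv2.INTER_CUBIC))
E
```

```text
time: 4.83
tool_pos: [0.4994, 0.0868, 0.1983]
orientation: [-3.133, 0.234, 0.0]
ft_force: [-0.7, 0.7, -0.1]
gripper_width: 0.0172
finger_force: 43.8
time: 5.58
tool_pos: [0.4928, 0.0877, 0.2266]
orientation: [-3.133, 0.234, -0.001]
ft_force: [0.6, -0.4, -2.2]
gripper_width: 0.0174
finger_force: 43.9
```

View pics/v3.png

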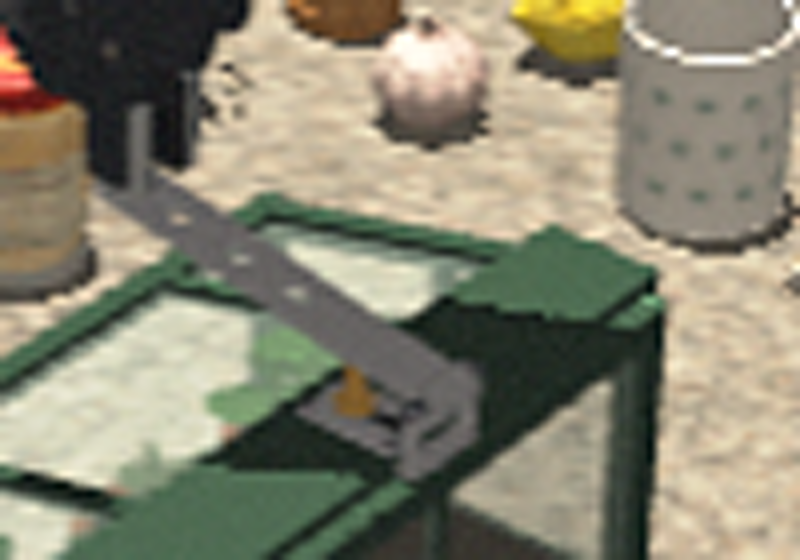

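The pin is now visible. Its shoulder is at crop (354,395), which is side pixel (264,214), with the pin rising to crop (352,368). I'll intersect those rays with the stay's vertical plane.

```bash
python3 - <<'E'
from h import *
np.set_printoptions(precision=4,suppress=True)
psi=-.145; X=np.array([np.cos(psi),np.sin(psi),0]); Y=np.array([-X[1],X[0],0])
piv=np.array([.4996,.0867,0])-.1349*X
C=lambda x,y:(220+(x+.5)/8-.5,165+(y+.5)/8-.5)
for p in((354,393),(354,402),(353,372)):
    o,d=ray('side',*C(*p)); t=Y@(piv-o)/(Y@d); P=o+t*d; print(p,P,"x from pivot",X@(P-piv))
P=onz('side',*C(297,408),.173)-piv; print('plate corner',X@P,Y@P)
# expected shoulder px for pin offsets
for off in(-11,0,5,11):
    P=piv+X*(.026+off/1000); print(off,[((proj('side',[P[0],P[1],z])-[219.5,164.5])*8).round() for z in(.177,.190)])
for off in (-.02,.02):print('plate back corners',((proj('side',[*(piv+X*.046+Y*off*.65)[:2],.173])-[219.5,164.5])*8).round())
print('plate fc',((proj('side',[*(piv+X*.006+Y*.013)[:2],.173])-[219.5,164.5])*8).round())
E
```

```text
(354, 393) [0.403  0.1008 0.1787] x from pivot 0.037255060962547736
(354, 402) [0.4029 0.1008 0.1751] x from pivot 0.03718149758278049
(353, 372) [0.4036 0.1007 0.1868] x from pivot 0.03784425971971959
plate corner 0.05125184979361713 0.012493783443202195
-11 [array([407., 423.]), array([408., 390.])]
0 [array([381., 410.]), array([382., 377.])]
5 [array([369., 405.]), array([370., 372.])]
11 [array([355., 398.]), array([356., 365.])]
plate back corners [358. 381.]
plate back corners [309. 415.]
plate fc [404. 460.]
```

Pin is about 32–38 mm behind the shut pivot, so the middle hole should reach it at q of about 0.32–0.36. I'll open the sash to about 0.28 with the stay held above the pin.

```bash
python3 -m creep '[[0.1,[-0.15,0.02,0],[0,0,0]],[0.1,[-0.3,0.04,-0.1],[0,0,0]],[0.1,[-0.3,0.04,-0.1],[0,0,0]],[0.1,[-0.3,0.04,-0.1],[0,0,0]],[0.1,[-0.3,0.04,-0.1],[0,0,0]],[0.1,[-0.3,0.05,-0.1],[0,0,0]],[0.1,[-0.3,0.05,-0.1],[0,0,0]],[0.1,[-0.3,0.05,-0.1],[0,0,0]],[0.1,[-0.3,0.04,-0.1],[0,0,0]],[0.1,[-0.3,0.04,-0.1],[0,0,0]],[0.1,[-0.3,0.04,-0.1],[0,0,0]],[0.1,[-0.3,0.04,-0.1],[0,0,0]],[0.1,[-0.3,0.04,-0.1],[0,0,0]],[0.1,[-0.3,0.04,-0.1],[0,0,0]],[0.1,[-0.13,0.03,-0.1],[0,0,0]],[0.1,[0,0,0],[0,0,0]],[0.1,[0,0,0],[0,0,0]],[0.1,[0,0,0],[0,0,0]]]'; python3 - <<'E'
from h import *
a=bot.get_image('side');cv2.imwrite('pics/s4.png',a);cv2.imwrite('pics/v4.png',cv2.resize(a[165:235,220:320],None,fx=8,fy=8,interpolation=cv2.INTER_CUBIC))
E
```

```text
time: 7.13
tool_pos: [0.4508, 0.0937, 0.2123]
orientation: [3.133, -0.234, -0.0]
ft_force: [0.2, 0.0, -1.0]
gripper_width: 0.017
finger_force: 44.0
```

View pics/v4.png

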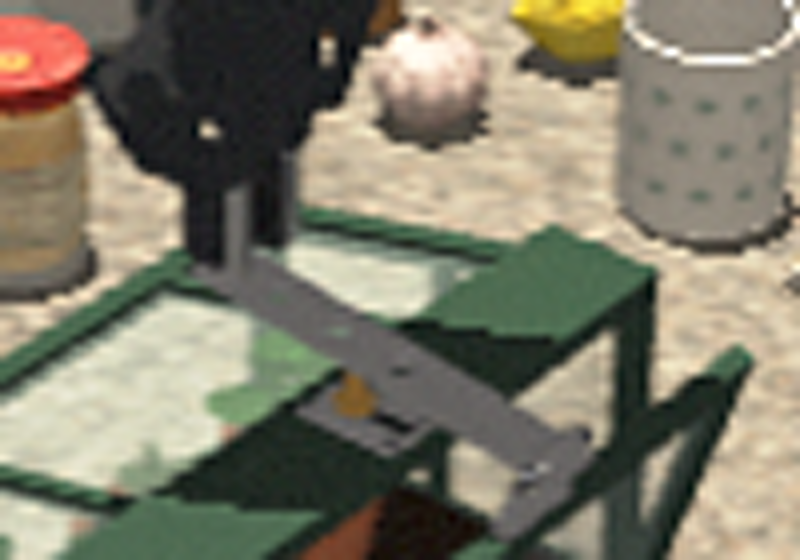

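The pin at crop (354,375) sits just behind the middle hole at (340,332). It needs about 6 mm more opening. I'll go there and start lowering gently.

```bash
python3 -m creep '[[0.1,[-0.1,0.01,0],[0,0,0]],[0.1,[-0.1,0.02,-0.05],[0,0,0]],[0.1,[-0.1,0.02,-0.05],[0,0,0]],[0.1,[-0.1,0.01,-0.05],[0,0,0]],[0.1,[-0.1,0.01,-0.05],[0,0,0]],[0.1,[-0.07,0.01,-0.05],[0,0,0]],[0.1,[0,0,0],[0,0,0]],[0.1,[0,0,0],[0,0,0]],[0.1,[0,0,0],[0,0,0]]]'
python3 -m creep '[[0.1,[0.02,0,-0.1],[0,0,0]],[0.1,[0.02,0,-0.1],[0,0,0]],[0.1,[0.02,0,-0.1],[0,0,0]],[0.1,[0,0,0],[0,0,0]],[0.1,[0,0,0],[0,0,0]]]'
```

```text
time: 7.93
tool_pos: [0.445, 0.0946, 0.2098]
orientation: [-3.133, 0.234, 0.0]
ft_force: [-0.2, 0.7, -1.5]
gripper_width: 0.0171
finger_force: 44.0
time: 8.35
tool_pos: [0.4457, 0.0945, 0.2067]
orientation: [3.133, -0.234, -0.0]
ft_force: [-0.4, -0.7, -0.9]
gripper_width: 0.0174
finger_force: 44.0
```

```bash
for i in 1 ; do python3 -m creep '[[0.1,[0.02,0,-0.1],[0,0,0]],[0.1,[0,0,0],[0,0,0]],[0.1,[0,0,0],[0,0,0]]]'; python3 -m creep '[[0.1,[0.02,0,-0.1],[0,0,0]],[0.1,[0,0,0],[0,0,0]],[0.1,[0,0,0],[0,0,0]]]'; done
```

```text
time: 8.6
tool_pos: [0.4459, 0.0945, 0.2057]
orientation: [3.133, -0.234, -0.0]
ft_force: [-0.1, -0.7, -1.0]
gripper_width: 0.0172
finger_force: 44.0
time: 8.85
tool_pos: [0.446, 0.0945, 0.2047]
orientation: [3.133, -0.234, -0.0]
ft_force: [-0.7, -1.4, -0.6]
gripper_width: 0.017
finger_force: 44.0
```

```bash
python3 -m creep '[[0.1,[0.02,0,-0.1],[0,0,0]],[0.1,[0,0,0],[0,0,0]],[0.1,[0,0,0],[0,0,0]]]'; python3 -m creep '[[0.1,[0.02,0,-0.1],[0,0,0]],[0.1,[0,0,0],[0,0,0]],[0.1,[0,0,0],[0,0,0]]]'
```

```text
time: 9.1
tool_pos: [0.4463, 0.0945, 0.2037]
orientation: [3.133, -0.234, -0.0]
ft_force: [-1.1, -1.5, -0.3]
gripper_width: 0.0173
finger_force: 44.0
time: 9.35
tool_pos: [0.4465, 0.0945, 0.2027]
orientation: [3.133, -0.234, -0.0]
ft_force: [0.2, -1.7, -0.7]
gripper_width: 0.0171
finger_force: 44.1
```

```bash
for k in 1; do python3 -m creep '[[0.1,[0.02,0,-0.1],[0,0,0]],[0.1,[0,0,0],[0,0,0]],[0.1,[0,0,0],[0,0,0]]]'; python3 -m creep '[[0.1,[0.02,0,-0.1],[0,0,0]],[0.1,[0,0,0],[0,0,0]],[0.1,[0,0,0],[0,0,0]]]'; python3 -m creep '[[0.1,[0.02,0,-0.1],[0,0,0]],[0.1,[0,0,0],[0,0,0]],[0.1,[0,0,0],[0,0,0]]]'; done
```

```text
time: 9.6
tool_pos: [0.4466, 0.0944, 0.2017]
orientation: [3.133, -0.234, -0.0]
ft_force: [-1.0, -3.1, -1.6]
gripper_width: 0.0173
finger_force: 44.1
time: 9.85
tool_pos: [0.4469, 0.0945, 0.2007]
orientation: [3.133, -0.234, -0.0]
ft_force: [-0.6, -3.7, -0.8]
gripper_width: 0.0174
finger_force: 44.1
time: 10.1
tool_pos: [0.447, 0.0945, 0.1997]
orientation: [3.133, -0.234, -0.0]
ft_force: [-2.3, -3.5, -0.4]
gripper_width: 0.0172
finger_force: 44.1
```

```bash
python3 -m creep '[[0.1,[0,-0.04,0],[0,0,0]],[0.1,[0.01,0,-0.1],[0,0,0]],[0.1,[0,0,0],[0,0,0]],[0.1,[0,0,0],[0,0,0]]]'; python3 -m creep '[[0.1,[0.01,0,-0.1],[0,0,0]],[0.1,[0,0,0],[0,0,0]],[0.1,[0,0,0],[0,0,0]]]'; python3 -m creep '[[0.1,[0.01,0,-0.1],[0,0,0]],[0.1,[0,0,0],[0,0,0]],[0.1,[0,0,0],[0,0,0]]]'
```

```text
time: 10.43
tool_pos: [0.4473, 0.0943, 0.1988]
orientation: [-3.133, 0.234, -0.0]
ft_force: [-1.5, -1.7, -0.2]
gripper_width: 0.0173
finger_force: 44.1
time: 10.68
tool_pos: [0.4473, 0.0943, 0.1978]
orientation: [-3.133, 0.234, -0.0]
ft_force: [-1.8, -0.5, -1.2]
gripper_width: 0.0172
finger_force: 44.1
time: 10.93
tool_pos: [0.4474, 0.0942, 0.1968]
orientation: [-3.133, 0.234, -0.0]
ft_force: [-0.7, -0.2, -1.7]
gripper_width: 0.0169
finger_force: 44.1
```

Descending freely with low forces. Continuing toward the shoulder, expected near TCP z 0.186.

```bash
python3 -m creep '[[0.1,[0.02,0,-0.1],[0,0,0]],[0.1,[0,0,0],[0,0,0]],[0.1,[0.02,0,-0.1],[0,0,0]],[0.1,[0,0,0],[0,0,0]],[0.1,[0,0,0],[0,0,0]]]'; python3 -m creep '[[0.1,[0.02,0,-0.1],[0,0,0]],[0.1,[0,0,0],[0,0,0]],[0.1,[0.02,0,-0.1],[0,0,0]],[0.1,[0,0,0],[0,0,0]],[0.1,[0,0,0],[0,0,0]]]'
```

```text
time: 11.35
tool_pos: [0.4478, 0.0942, 0.1947]
orientation: [-3.133, 0.234, 0.0]
ft_force: [-0.5, 0.2, -0.4]
gripper_width: 0.0168
finger_force: 44.1
time: 11.77
tool_pos: [0.4482, 0.0942, 0.1927]
orientation: [-3.133, 0.234, 0.0]
ft_force: [-1.4, -0.6, 0.2]
gripper_width: 0.0171
finger_force: 44.1
```

```bash
python3 -m creep '[[0.1,[0.02,0,-0.1],[0,0,0]],[0.1,[0,0,0],[0,0,0]],[0.1,[0.02,0,-0.1],[0,0,0]],[0.1,[0,0,0],[0,0,0]],[0.1,[0,0,0],[0,0,0]]]'
```

```text
time: 12.18
tool_pos: [0.4486, 0.0941, 0.1907]
orientation: [3.133, -0.234, -0.0]
ft_force: [-1.8, -0.8, -0.2]
gripper_width: 0.0171
finger_force: 44.1
```

```bash
python3 -m creep '[[0.1,[0.01,0,-0.1],[0,0,0]],[0.1,[0,0,0],[0,0,0]],[0.1,[0,0,0],[0,0,0]],[0.1,[0.01,0,-0.1],[0,0,0]],[0.1,[0,0,0],[0,0,0]],[0.1,[0,0,0],[0,0,0]]]'; python3 -m creep '[[0.1,[0.01,0,-0.1],[0,0,0]],[0.1,[0,0,0],[0,0,0]],[0.1,[0,0,0],[0,0,0]]]'; python3 - <<'E'
from h import *
a=bot.get_image('side');cv2.imwrite('pics/v5.png',cv2.resize(a[175:235,230:320],None,fx=8,fy=8,interpolation=cv2.INTER_CUBIC))
E
```

```text
time: 12.68
tool_pos: [0.4488, 0.0941, 0.1887]
orientation: [-3.133, 0.234, 0.0]
ft_force: [-0.6, -1.5, 0.9]
gripper_width: 0.0169
finger_force: 44.1
time: 12.93
tool_pos: [0.4489, 0.0941, 0.1878]
orientation: [-3.133, 0.234, 0.0]
ft_force: [-0.3, -0.6, -0.2]
gripper_width: 0.0171
finger_force: 44.1
```

View pics/v5.png

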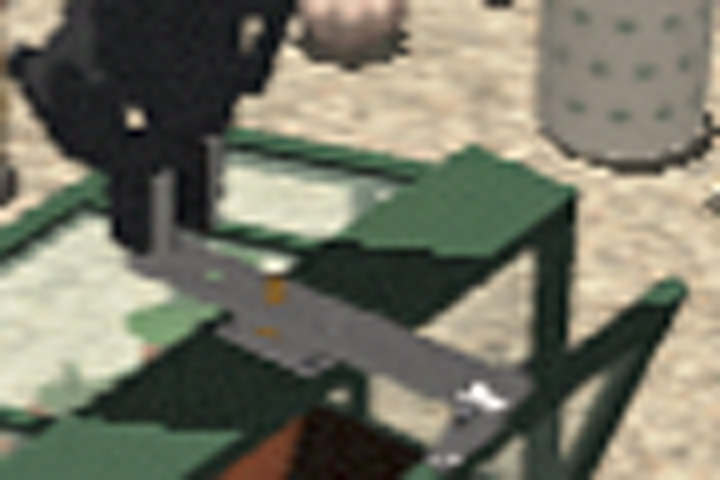

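The pin at crop (275,290) now stands through the middle hole, with the third hole free at (213,275). The shoulder still shows just below the bar at (268,332), so I continue down to firm but gentle contact.

```bash
python3 -m creep '[[0.1,[0.01,0,-0.1],[0,0,0]],[0.1,[0,0,0],[0,0,0]],[0.1,[0,0,0],[0,0,0]]]'; python3 -m creep '[[0.1,[0.01,0,-0.1],[0,0,0]],[0.1,[0,0,0],[0,0,0]],[0.1,[0,0,0],[0,0,0]]]'; python3 -m creep '[[0.1,[0.01,0,-0.05],[0,0,0]],[0.1,[0,0,0],[0,0,0]],[0.1,[0,0,0],[0,0,0]]]'
```

```text
time: 13.23
tool_pos: [0.449, 0.0941, 0.1868]
orientation: [-3.133, 0.234, 0.0]
ft_force: [-1.9, -1.8, 0.6]
gripper_width: 0.0173
finger_force: 44.1
time: 13.48
tool_pos: [0.4491, 0.0941, 0.1857]
orientation: [3.133, -0.234, -0.0]
ft_force: [-2.2, -2.2, 0.5]
gripper_width: 0.0174
finger_force: 44.2
time: 13.73
tool_pos: [0.4491, 0.0941, 0.1852]
orientation: [3.133, -0.234, -0.0]
ft_force: [-2.2, -3.0, -0.7]
gripper_width: 0.0166
finger_force: 44.2
```

```bash
python3 -m creep '[[0.1,[0,-0.02,-0.05],[0,0,0]],[0.1,[0,0,0],[0,0,0]],[0.1,[0,0,0],[0,0,0]]]'; python3 -m creep '[[0.1,[0,0,-0.05],[0,0,0]],[0.1,[0,0,0],[0,0,0]],[0.1,[0,0,0],[0,0,0]]]'; python3 -m creep '[[0.1,[0,0,-0.05],[0,0,0]],[0.1,[0,0,0],[0,0,0]],[0.1,[0,0,0],[0,0,0]]]'
```

```text
time: 13.98
tool_pos: [0.4492, 0.094, 0.1848]
orientation: [-3.133, 0.234, -0.0]
ft_force: [-0.7, -1.7, -0.2]
gripper_width: 0.0174
finger_force: 44.1
time: 14.23
tool_pos: [0.4492, 0.094, 0.1843]
orientation: [-3.133, 0.234, -0.0]
ft_force: [-1.0, -1.5, 0.1]
gripper_width: 0.0172
finger_force: 44.1
time: 14.48
tool_pos: [0.4492, 0.094, 0.1838]
orientation: [-3.133, 0.234, -0.0]
ft_force: [-1.6, 0.3, 0.8]
gripper_width: 0.0173
finger_force: 44.1
```

```bash
python3 -m creep '[[0.1,[0,0,-0.05],[0,0,0]],[0.1,[0,0,0],[0,0,0]],[0.1,[0,0,0],[0,0,0]]]'; python3 -m creep '[[0.1,[0,0,-0.05],[0,0,0]],[0.1,[0,0,0],[0,0,0]],[0.1,[0,0,0],[0,0,0]]]'; python3 -m creep '[[0.1,[0,0,-0.05],[0,0,0]],[0.1,[0,0,0],[0,0,0]],[0.1,[0,0,0],[0,0,0]]]'
```

```text
time: 14.73
tool_pos: [0.4493, 0.094, 0.1834]
orientation: [-3.133, 0.234, -0.001]
ft_force: [-0.3, -0.3, 3.5]
gripper_width: 0.017
finger_force: 44.3
time: 14.98
tool_pos: [0.4494, 0.094, 0.1831]
orientation: [-3.133, 0.234, -0.001]
ft_force: [-2.1, -1.2, 7.4]
gripper_width: 0.017
finger_force: 44.6
time: 15.23
tool_pos: [0.4497, 0.094, 0.1827]
orientation: [-3.133, 0.234, -0.002]
ft_force: [-0.8, -2.2, 7.5]
gripper_width: 0.0173
finger_force: 45.0
```

Firm contact at about 7 N. I ease off the push and check that the stay is home before releasing.

```bash
python3 -m creep '[[0.1,[0,0,0.06],[0,0,0]],[0.1,[0,0,0],[0,0,0]],[0.1,[0,0,0],[0,0,0]]]'; python3 - <<'E'
from h import *
a=bot.get_image('side');cv2.imwrite('pics/s6.png',a);cv2.imwrite('pics/v6.png',cv2.resize(a[190:230,240:300],None,fx=13,fy=13,interpolation=cv2.INTER_CUBIC))
E
```

```text
time: 15.48
tool_pos: [0.4495, 0.094, 0.183]
orientation: [-3.133, 0.234, -0.001]
ft_force: [0.6, -1.6, 2.5]
gripper_width: 0.0171
finger_force: 44.7
```

View pics/v6.png

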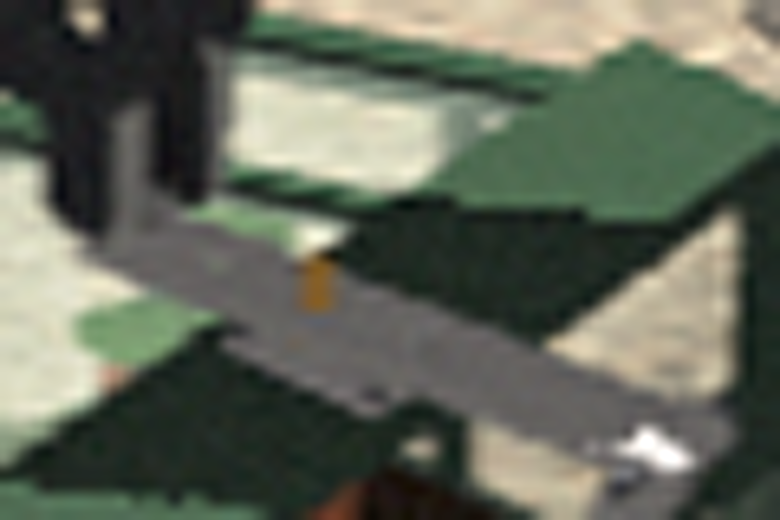

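The pin stands about 9 mm clear above the bar at crop (318,283) and the shoulder is hidden, so the stay is home. I'll let the sash settle against the pin while still holding, then open.

```bash
python3 -m creep '[[0.1,[-0.05,0.01,0],[0,0,0]],[0.1,[0,0,0],[0,0,0]],[0.1,[-0.05,0.01,0],[0,0,0]],[0.1,[0,0,0],[0,0,0]],[0.1,[0,0,0],[0,0,0]]]'
```

```text
time: 15.95
tool_pos: [0.4486, 0.0942, 0.1832]
orientation: [-3.133, 0.234, -0.001]
ft_force: [3.2, -0.5, 6.0]
gripper_width: 0.0172
finger_force: 44.8
```

The sash now bears on the pin. Releasing.

```bash
python3 -m creep '[[0.1,[0,0,0],[0,0,0]],[0.1,[0,0,0],[0,0,0]],[0.25,[0,0,0],[0,0,0]],[0.3,[0,0,0],[0,0,0]],[0.4,[0,0,0],[0,0,0]],[0.5,[0,0,0],[0,0,0]],[0.6,[0,0,0],[0,0,0]],[0.6,[0,0,0],[0,0,0]],[0.6,[0,0,0],[0,0,0]]]' 20; python3 - <<'E'
from h import *
a=bot.get_image('side');cv2.imwrite('pics/s7.png',a);b=cv2.imread('pics/s6.png')
f=lambda a:(lambda h:cv2.inRange(h,(8,150,80),(25,255,255)))(cv2.cvtColor(a,cv2.COLOR_BGR2HSV))[200:225,255:280]
for m in(f(b),f(a)): print(np.count_nonzero(m),np.argwhere(m).mean(0) if m.any() else 0)
print(np.abs(a.astype(int)-b)[200:240,262:310].mean(), np.abs(a.astype(int)-b)[190:200,300:310].mean())
E
```

```text
time: 16.7
tool_pos: [0.4481, 0.0942, 0.1829]
orientation: [-3.133, 0.234, 0.0]
ft_force: [0.0, 0.5, 0.1]
gripper_width: 0.0513
finger_force: 0.0
4 [11.5  9. ]
4 [11.5  9. ]
4.130729166666667 1.7633333333333334
```

```bash
python3 -m creep '[[0.6,[0,0,0.5],[0,0,0]],[0.6,[0,0,1],[0,0,0]],[0.6,[0,0,2],[0,0,0]],[0.6,[0,0,2],[0,0,0]],[0.6,[0,0,2],[0,0,0]],[0.6,[0,0,2],[0,0,0]],[0.6,[0,0,2],[0,0,0]],[0.6,[0.3,-3,1],[0,0,0]],[0.6,[0.3,-3,0],[0,0,0]],[0.6,[0.3,-3,0],[0,0,0]],[0.6,[0.3,-3,0],[0,0,0]],[0.6,[0.3,-3,0],[0,0,0]],[0.6,[0.3,-3,0],[0,0,0]],[0.6,[0,0,0],[0,0,0]],[0.6,[0,0,0],[0,0,0]],[0.6,[0,0,0],[0,0,0]],[0.6,[0,0,0],[0,0,0]]]'; python3 - <<'E'
from h import *
a=bot.get_image('side');cv2.imwrite('pics/s8.png',a);b=cv2.imread('pics/s7.png')
for i in(a,b):
    m=cv2.inRange(cv2.cvtColor(i,cv2.COLOR_BGR2HSV),(8,150,60),(25,255,255))[200:225,255:280]; print(np.argwhere(m).tolist())
d=np.abs(a.astype(int)-b)
print(d[200:240,262:310].mean(), d[240:270,220:300].mean(), i.shape)
# edge of sash top: green rows along a column 
for i in(a,b):
    g=cv2.cvtColor(i,cv2.COLOR_BGR2GRAY)[205:240,312]; print(g.tolist())
E
```

```text
time: 18.17
tool_pos: [0.4663, -0.0848, 0.3084]
orientation: [-3.133, 0.232, -0.001]
ft_force: [0.3, 0.3, -1.0]
gripper_width: 0.0513
finger_force: 0.0
[[10, 9], [11, 9], [12, 9]]
[[10, 9], [11, 9], [12, 9], [13, 9]]
29.361458333333335 4.042222222222223 (384, 512, 3)
[204, 188, 202, 209, 213, 142, 105, 91, 95, 62, 34, 28, 34, 84, 159, 175, 174, 192, 195, 199, 205, 198, 205, 197, 216, 209, 188, 189, 164, 71, 72, 79, 80, 78, 80]
[205, 185, 203, 209, 211, 137, 90, 91, 35, 38, 37, 33, 36, 80, 156, 177, 177, 192, 193, 199, 207, 195, 205, 196, 216, 207, 189, 185, 189, 209, 203, 206, 215, 209, 210]
```

The sash edge and pin are unchanged after withdrawing; only the lighting and shadow differ. Handing in.

```bash
python3 -c "
from bench import bot
print(bot.job_done())"
```

```text
the job is handed in; nothing more can be done
None
```

The stay's middle hole is fully down on the pin's shoulder and holds the sash open by itself; I kept hold of the knob until it was home, and handed the job in at about 18 s with the arm clear (the job-done call returned no verdict).

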